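# Hold the recessed reset of an instrument interface box

### The arm

A 6-joint arm with a two-finger parallel gripper is mounted at the origin on the work surface. World frame = base frame: x ahead of the robot, y to its left, z up, the work surface at z = 0. Lengths are in m, angles in rad, forces in N, time in s.
With the tool pointing down it reaches from about 0.275 to 0.825 m from the base axis. Payload 5.2 kg.
Tool frame: the origin (TCP) lies midway between the tips of the shut fingers; the grasp point (between the pads) lies 19 mm behind it; z points along the fingers, x is the direction in which the jaws open and shut, and the axes are right-handed (so a half turn about z gives the same grasp; the last joint's range is limited). The gripper opens to 93 mm and grips with 3 to 60 N. Pads are 15 mm wide; open, the fingers measure 128 mm over their backs; the gripper's body (75 mm by 188 mm) begins 65 mm behind the grasp point.
Start: joints at [0.99, 0.259, 1.535, -0, 1.348, -0.203], TCP at [0.203, 0.511, 0.219] pointing down, gripper open.
Joint ranges: [-3.14, 3.14], [-0.91, 2.08], [0.19, 2.58], [-1.22, 4.36], [0.22, 2.71], [-3.12, 3.12]. Speed limits (rad/s): [2.57, 2.57, 3.14, 3.14, 3.14, 3.14].

### API

Orientations are given as a rotation vector (axis times angle).
In Python, from bench import bot gives the robot as it stands.
- The arm moves only by the shell command python3 -m pendant 'ROWS' [FORCE]. ROWS is JSON, a list that holds one entry, the list of rows, each a list of 7 numbers: the shift along the tool's x, y, z in mm, then the turn, a rotation vector about the tool's x, y, z in degrees, then the gripper's target within -1 to 1 (shut at 1, half-way at 0, fully open at -1). In form: [[[tx, ty, tz, ax, ay, az, gripper], ...]]. A call has 1 to 5 rows; each row is the pose to reach, as a shift and turn from the pose commanded when the call began, along the tool's axes at that moment; what a row does not reach only later rows make up. A row lasts 1/10 s, in which the tool goes at most 50 mm and 8.59 degrees, less where a joint would pass 70% of its speed; a pose out of reach is approached as far as the arm can. A call with a gripper value outside its range is refused whole. The fingers move at their own pace and stop on an object; FORCE is the grip in N (left out, the last holds). Time passes only in rows, so rows that repeat a pose let the fingers close. It gives the time, the measured TCP pose, the force and the opening at its end, in the units of the state.
- bot.get_state(): the state, without advancing time (a new reading comes with each control period).
- bot.read_camera(name): name is "scene" or "top" or "wrist"; returns a dict with "pixels" (420x560x3 uint8, blue, green, red), "range_z" (420x560 float32, m along the optical axis (not along the pixel's ray), 0 where there is no reading), "intrinsics" (3x3 intrinsics, pixels), "rvec" (rotation vector, rad) and "tvec" (3), from world to camera coordinates, as OpenCV has them; the wrist camera has in their place "hand_eye" (4x4, takes a point from camera to tool coordinates, whose origin is the TCP and whose axes are the tool frame's). Camera axes: x right, y down, z forward; pixel columns grow to the right and rows downward; lengths in m; the calibration is good to about 2 mm. A picture is of the moment at which its call begins: read the wrist's pose just before it.
- bot.sign_off(): hands the job in, once; it reports no verdict.
The state is a dict: "time_s": time; "joint_pos": joint angles; "qd": joint speeds; "tau": joint torques, N m; "ee_pos": TCP position; "ee_rot": TCP orientation; "wrist_force": force on the tool from outside, world axes, zero at the start; "torque": the same for the moment, N m; "grip_width": finger opening in m.
Only numpy, scipy, OpenCV 4.12 (cv2) and the standard library are available. Lean on these libraries where they do the work, as an engineer would, in place of code of your own. Each camera call takes 0.05 s, during which the arm holds its last target. There are 200 camera calls.

### The job

The interface box that links the chromatography modules has locked up. Lift the reset pin (the hanging tool with the slim straight handle and the plain thin shaft) up and off its hook on the tool rail, reach its tip down through the round opening in the box's cover and press the recessed reset button, without forcing it: keep it held down for at least three seconds and finish like that, the pin in the gripper and the button still held down. Leave the other hanging tools and everything else on the bench where they are.

Things in the scene. Friction and masses are not known exactly. Their poses are not given: they have to be found in the camera images.
- reset_pin: Reset pin: loose hand tool, 40 to 85 g, 129 mm long, hanging upright, tip down, on any one of the rail's three hooks. Origin at the tip, its lowest point; z along the tool to the handle. The only tool whose shaft has nothing at its end: plain round steel, 6 mm thick, 70 mm long, rounded tip. Round all about, so its yaw does not matter.
- pin_collar (a point): Point on the reset pin's axis 70 mm above the tip: underside of its steel collar (30 mm diameter, 4 mm thick), which rests on the hook's prongs. Above the collar, from 74 to 129 mm, is the black cylindrical handle, 18 mm in diameter, standing free above the hook.
- pin_grip (a point): Point on the axis of the reset pin's handle, 104 mm above the tip, 30 mm above the collar's top and 25 mm below the handle's top: a good place to grip.
- tool_rail: Fixed bench stand. Origin on the bench under the rail; y along the rail, z up, hooks stick out to -x at y = -95, 0 and +95 mm. Dark steel base plate 115 x 300 x 8 mm (x from -97 to +18 mm), two posts at y = +-138 mm up to 132 mm, between them an aluminium rail, z 107 to 133 mm. A tool hangs on each hook, about 60 mm out from the rail (56 to 64).
- hook1 (a point): Middle hook of the rail, 60 mm out, at the height of the prongs' upper edges (120 mm above the bench). Each hook is two level round prongs along the rail's x, 5 mm thick, 11 mm apart, 86 mm long, turned up at the ends to 130 mm height. Tools hang between them by their collars: lift one over 12 mm to pass the turned-up ends and draw it off to the rail's -x, or lift it straight up and out.
- interface_box: Fixed grey metal box with black base, 130 x 190 x 46 mm (x, y, z), standing on the bench, with ears on both y ends (238 mm overall). Origin under its centre on the bench; its network sockets look to its +x side. In its flat cover (46 mm above the bench) is the round opening to the reset button; nine black cooling slots beside it.
- opening (a point): Centre of the mouth of the round opening, 51 mm above the bench, 25 mm to -x and 50 mm to +y of the box's centre. It is the rim of a steel guard ring, 26 mm outside, 5 mm proud of the cover, a funnel inside: 20 mm wide at the rim, 14 mm at the cover; below it a straight well 15 mm wide, 28 mm deep from the cover.
- button_top (a point): Centre of the reset button's top face, in the well straight under the opening: 21 mm below the guard ring's rim (16 mm below the cover) when up. It is a grey cap of 12 mm diameter and moves down with the press.
- reset_button (a joint): Press of the reset button in m: 0 up, 0.005 fully down. A spring pushes it up: it takes about 1.5 N to start it and 5 N to press it fully; below that is a hard stop. It comes up again when let go, and the pin's own weight does not press it.
- nut_driver: Hanging tool, not needed: 144 mm long, 28 mm thick upright black handle (its top 64 mm above the prongs, 184 mm above the bench), and at its foot a socket of 16 mm diameter. Origin at its foot, collar 80 mm above it.
- crowfoot: Hanging tool, not needed: 105 mm high, with a black T-bar on top (70 mm long, 14 mm thick, across the rail, its top 43 mm above the prongs), and at its foot a flat open-jawed spanner head about 40 x 26 mm. Origin at its foot, collar 62 mm above it.
- spanner: Small flat double-ended spanner, 136 x 26 x 4.5 mm, lying along y on the base plate of the tool rail under the hooks. Origin under its centre. Bystander.
- vial: Capped amber sample vial, 12 mm diameter, 32 mm high, standing on the cover of the interface box, at least 80 mm from the opening. Origin under its centre. Bystander.
- vial_rack: White vial rack with small vials, 110 x 62 mm, 36 mm high, between the rail and the box. Origin under its centre. Bystander.
- amber_bottle: Amber glass jar with white cap, 56 mm diameter, 110 mm high, behind. Origin under its centre. Bystander.
- beaker: Glass beaker, 68 mm diameter, 85 mm high, behind. Origin under its centre. Bystander.

How it is judged:
On the way, in this order (a step that is already met when the one before it is completed fails the run):
1. the reset pin has been lifted up and off its hook: gripped, its tip at least 30 mm higher than it hung, clear of the tool rail (z of reset_pin in the frame of tool_rail above 0.08 m and contact force between reset_pin and tool_rail below 0.05 N and contact force between the fingers and reset_pin above 1 N), for 0.1 s.
2. the gripped reset pin, through the opening, holds the button down (3 mm or more of its 5 mm) for 2 s (value of joint reset_button above 0.003 m and contact force between reset_pin and reset_button above 1 N and horizontal distance between reset_pin and opening below 0.008 m and z of reset_pin in the frame of opening below -0.018 m and contact force between the fingers and reset_pin above 1 N and contact force between reset_pin and tool_rail below 0.05 N), for 2 s.
At the end, for the whole second after the job is handed in: The reset pin is in the gripper, off the rail, its tip through the opening (within 8 mm of its axis, 18 mm or more below the rim), pressing the button with more than 1 N and holding it 3 mm or more down; the other tools are within 40 mm and the other bystanders within 30 mm of where they were (all of step 2 and distance of each of vial, vial_rack, amber_bottle, beaker, spanner from where it was at the start of the episode below 0.03 m and distance of each of nut_driver, crowfoot from where it was at the start of the episode below 0.04 m); the arm keeps its last pose, push and grip.
It fails at once if the button is forced: the pin pushes on it with more than 40 N (contact force between reset_pin and reset_button above 40 N).
It fails at once if another hanging tool is taken off or knocked from its hook (moved more than 40 mm) (distance of any of nut_driver, crowfoot from where it was at the start of the episode above 0.04 m).
It fails at once if a bystander is moved more than 30 mm or tipped (distance of any of vial, vial_rack, amber_bottle, beaker, spanner from where it was at the start of the episode above 0.03 m or angle between any of vial, vial_rack, amber_bottle, beaker, spanner's own z axis and vertical above 0.5 rad).
It also fails if it takes over 54 s, if anything falls off the work surface, if the arm or the gripper's body presses on something with over 40 N, if the wrist force passes 120 N, or if a joint passes its speed limit or range.

## Working session

There is one attempt and no reset: what is moved stays moved. The work goes in short steps, Python scripts to look and compute and a shell command to move; the robot and the scene stay as the last step left them, time stands still between calls to the robot, and variables do not carry over. Pictures are saved under pics/ and viewed, about 8 in all and at most 12, crops included, and the job is handed in when it is done.

```bash
mkdir -p pics
cat > h.py <<'E'
from bench import bot
import numpy as np, cv2
from scipy.spatial.transform import Rotation as R
def cloud(name):
    s=bot.get_state(); c=bot.read_camera(name); K=np.array(c["intrinsics"]); z=c["range_z"]
    v,u=np.mgrid[:z.shape[0],:z.shape[1]]
    P=np.stack([(u-K[0,2])/K[0,0]*z,(v-K[1,2])/K[1,1]*z,z],-1)
    if name=="wrist":
        H=np.array(c["hand_eye"]); P=P@H[:3,:3].T+H[:3,3]
        P=P@R.from_rotvec(s["ee_rot"]).as_matrix().T+np.array(s["ee_pos"])
    else:
        M=R.from_rotvec(np.array(c["rvec"]).ravel()).as_matrix(); P=(P-np.array(c["tvec"]).ravel())@M
    P[z==0]=np.nan
    return c["pixels"],P
E
python3 - <<'E'
from h import *
s=bot.get_state(); print({k:np.round(v,3) for k,v in s.items()})
for n in ("scene","top"):
    I,P=cloud(n); cv2.imwrite(f"pics/{n}0.png",I); np.save(f"{n}.npy",P)
E
```

```text
{'time_s': np.float64(0.0), 'joint_pos': array([ 0.99 ,  0.259,  1.536, -0.   ,  1.348, -0.203]), 'qd': array([ 0.001,  0.001, -0.   ,  0.002, -0.002,  0.   ]), 'tau': array([-1.0000e-03, -4.3733e+01, -2.8399e+01,  7.2000e-02,  4.2000e-02,
       -0.0000e+00]), 'ee_pos': array([0.203, 0.511, 0.218]), 'ee_rot': array([ 2.598,  1.764, -0.003]), 'wrist_force': array([ 0.248, -0.179, -0.614]), 'torque': array([ 0.012, -0.035, -0.036]), 'grip_width': np.float64(0.093)}
```

View pics/scene0.png

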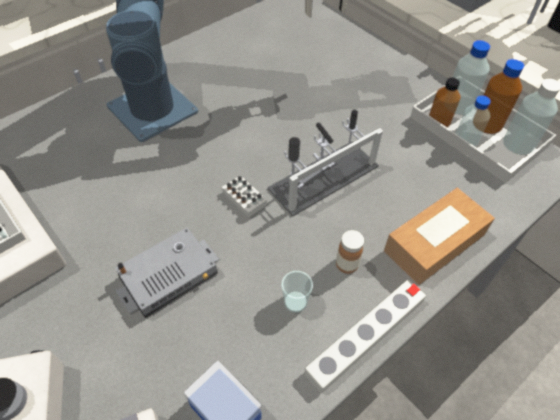

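View pics/top0.png

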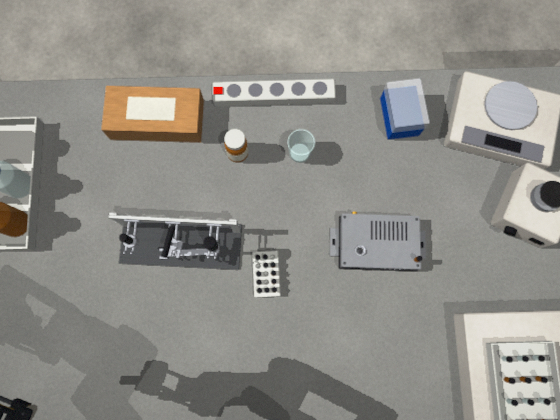

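The scene view shows the nut driver (thick handle, 293,150), the crowfoot T-bar (324,132) and the slim pin (353,120). In the top view the pin is at the left hook (127,240) and the guard ring at (361,250). Next I'll measure both.

Run:
```python
from h import *
def near(n,I,P,u,v,r,zl,zh):
    m=np.zeros(P.shape[:2],bool); m[v-r:v+r,u-r:u+r]=1; m&=(P[...,2]>zl)&(P[...,2]<zh)
    q=P[m]; print(n,len(q),q.mean(0).round(4) if len(q) else '',q.min(0).round(3),q.max(0).round(3))
T=np.load("top.npy");S=np.load("scene.npy")
near("top pin",0,T,127,240,14,.15,.23)
near("top nut",0,T,210,243,14,.15,.23)
near("scene pin",0,S,353,120,16,.14,.23)
near("scene nut",0,S,293,150,16,.14,.23)
near("T",0,T,170,240,20,.14,.2)
# rail
for z in [(.10,.14)]:
    near("rail",0,T[:230],0,0,0,0,1) if 0 else None
m=(T[...,2]>.125)&(T[...,2]<.14); m[:205]=0;m[228:]=0;m[:,:100]=0;m[:,245:]=0
q=T[m]; print("rail",len(q),q.min(0),q.max(0)); 
print(cv2.minAreaRect((q[:,:2]*1000).astype(np.float32)))
m=(T[...,2]>.04)&(T[...,2]<.049); m[:,:325]=0;m[:,440:]=0;m[:200]=0;m[280:]=0
q=T[m]; print("box",len(q),q[:,2].mean(),cv2.minAreaRect((q[:,:2]*1000).astype(np.float32)))
near("ring",0,T,361,250,8,.0485,.056)
near("ring S",0,S,179,247,9,.0485,.056)
print(T[250,361],S[247,179])
c=bot.read_camera("top"); cv2.imwrite("pics/topcrops.png",np.hstack([cv2.resize(c["pixels"][205:275,100:250],None,fx=2.6,fy=2.6,interpolation=2),cv2.resize(c["pixels"][205:275,315:435],None,fx=2.6,fy=2.6,interpolation=2)]))
```

```text
top pin 82 [0.5256 0.3063 0.173 ] [0.518 0.299 0.15 ] [0.534 0.316 0.183]
top nut 157 [0.5077 0.1185 0.1805] [0.496 0.106 0.151] [0.523 0.133 0.19 ]
scene pin 106 [0.5308 0.3101 0.1645] [0.52  0.302 0.14 ] [0.539 0.324 0.184]
scene nut 210 [0.5156 0.1199 0.1708] [0.496 0.108 0.141] [0.526 0.137 0.189]
T 199 [0.5169 0.2136 0.1612] [0.483 0.201 0.152] [0.551 0.228 0.167]
rail 606 [0.55520698 0.06346608 0.12504772] [0.59183752 0.357463   0.13834214]
((572.4019165039062, 210.60986328125), (294.8736267089844, 17.342390060424805), 85.36337280273438)
box 3314 0.0459593022813718 ((523.48681640625, -279.3267822265625), (191.61395263671875, 136.05868530273438), 85.77784729003906)
ring 81 [ 0.5007 -0.2296  0.0508] [ 0.483 -0.249  0.049] [ 0.519 -0.211  0.055]
ring S 93 [ 0.5004 -0.2248  0.0505] [ 0.473 -0.251  0.049] [ 0.528 -0.196  0.055]
[ 0.50337332 -0.23513503  0.02500253] [ 0.49452327 -0.22030133  0.03818405]
```

View pics/topcrops.png

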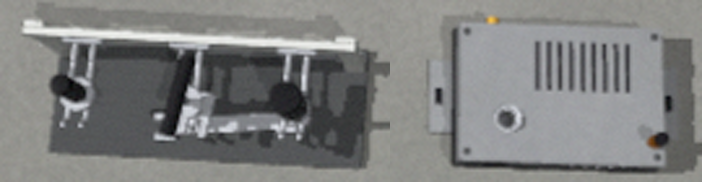

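```bash
cat >> h.py <<'E'
def go(p,yaw=None):
    "shift in tool axes mm (and turn about tool z in deg) from here to TCP p, tool down with tool x at yaw deg"
    s=bot.get_state(); M=R.from_rotvec(s["ee_rot"]); y=M.as_matrix()[:,0]
    print("shift",(M.inv().apply(np.array(p)-s["ee_pos"])*1000).round(1),"tcp",np.round(s["ee_pos"],4),"yaw",np.degrees(np.arctan2(y[1],y[0])).round(2))
    if yaw is not None:
        a=np.radians(yaw); G=np.array([[np.cos(a),np.sin(a),0],[np.sin(a),-np.cos(a),0],[0,0,-1]]).T
        print("turn",np.degrees((M.inv()*R.from_matrix(G)).as_rotvec()).round(2))
E
python3 -c "
from h import *
go([.527,.308,.25],85.4); print(np.round(bot.read_camera('wrist')['hand_eye'],3))"
python3 -m pendant '[[[-14,75,-6,0,0,-4,0],[-28,150,-13,0,0,-8,0],[-42,225,-20,0,0,-12,0],[-56,300,-26,0,0,-17,0],[-56,300,-26,0,0,-17,0]]]' 30
python3 -m pendant '[[[0,0,0,0,0,0,0],[0,0,0,0,0,0,0]]]'
python3 -c "
from h import *
go([.527,.308,.25],85.4)
I,P=cloud('wrist'); cv2.imwrite('pics/w1.png',I); np.save('w1.npy',P)"
```

```text
shift [-69.  376.3 -32. ] tcp [0.2026 0.5109 0.218 ] yaw 68.36
turn [ -0.03   0.08 -17.04]
[[ 1.     0.    -0.001  0.001]
 [-0.     0.963  0.269 -0.075]
 [ 0.001 -0.269  0.963 -0.166]
 [ 0.     0.     0.     1.   ]]
time_s: 0.7
ee_pos: [0.4149, 0.3771, 0.24]
ee_rot: [-2.307, -2.133, 0.0]
wrist_force: [0.6, 0.9, -0.0]
grip_width: 0.0573
time_s: 0.9
ee_pos: [0.4143, 0.3776, 0.2395]
ee_rot: [-2.313, -2.125, 0.001]
wrist_force: [0.1, 1.1, -0.5]
grip_width: 0.0471
shift [-59.9 118.2 -10.6] tcp [0.4143 0.3776 0.2395] yaw 85.17
turn [-0.06  0.01 -0.23]
```

View pics/w1.png

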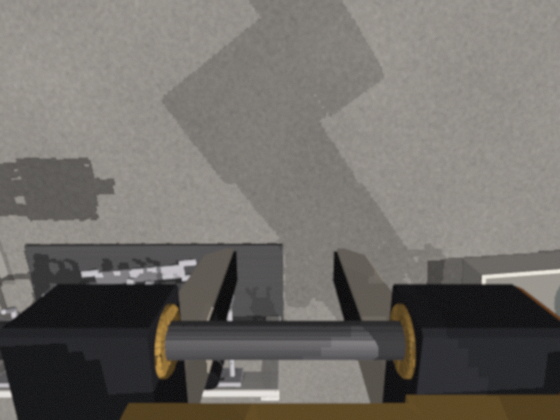

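The wrist view shows the fingers at the bottom and looks toward tool −y, and the pin is not in it. I'll move past the pin so the camera sits over it.

```bash
python3 -m pendant '[[[-14,45,-7,0,0,0,0],[-28,90,-14,0,0,0,0],[-42,136,-20,0,0,0,0],[-55,181,-20,0,0,0,0],[-55,181,-20,0,0,0,0]]]'
python3 -m pendant '[[[0,0,0,0,0,0,0],[0,0,0,0,0,0,0]]]'
python3 - <<'E'
from h import *
I,P=cloud('wrist'); cv2.imwrite('pics/w2.png',I)
d=np.hypot(P[...,0]-.527,P[...,1]-.308)
for lo,hi in((.1765,.19),(.14,.1765),(.1205,.128)):
    m=(d<.03)&(P[...,2]>lo)&(P[...,2]<hi); q=P[m]
    if len(q)>5: print(lo,len(q),q.mean(0).round(4),q.min(0).round(4),q.max(0).round(4),cv2.minEnclosingCircle((q[:,:2]*1000).astype(np.float32)))
go([.527,.308,.2],85.4)
E
```

```text
time_s: 1.45
ee_pos: [0.5928, 0.3076, 0.2582]
ee_rot: [2.311, 2.126, -0.001]
wrist_force: [0.6, 1.0, -0.4]
grip_width: 0.0467
time_s: 1.65
ee_pos: [0.5875, 0.3106, 0.2597]
ee_rot: [-2.306, -2.132, 0.001]
wrist_force: [-0.6, 0.6, 0.8]
grip_width: 0.0463
0.1765 562 [0.5284 0.3107 0.1791] [0.5196 0.302  0.1767] [0.5372 0.3194 0.1815] ((528.4456176757812, 310.62481689453125), 8.859793663024902)
0.14 42 [0.5217 0.3136 0.1607] [0.5194 0.3032 0.1411] [0.528  0.3198 0.1757] ((525.378173828125, 311.52099609375), 8.546462059020996)
0.1205 588 [0.5236 0.312  0.1239] [0.4978 0.2964 0.1205] [0.5551 0.3251 0.128 ] ((526.88720703125, 307.8026428222656), 29.094539642333984)
shift [ -7.4 -60.1  60.2] tcp [0.5875 0.3107 0.2601] yaw 85.5
turn [-0.04 -0.02  0.1 ]
```

View pics/w2.png

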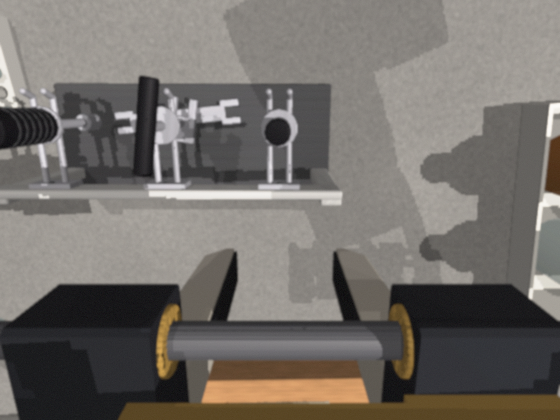

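The pin's handle top is at pixel (278,132). Its measured centre is (0.528, 0.311), z 0.179, radius 8.9 mm, which matches the spec. I'll move over it and stop above it.

```bash
python3 -m pendant '[[[-2,-30,0,0,0,0,0],[-5,-59,0,0,0,0,0],[-5,-59,30,0,0,0,0],[-5,-59,60,0,0,0,0],[-5,-59,60,0,0,0,0]]]'
python3 -m pendant '[[[0,0,0,0,0,0,0],[0,0,0,0,0,0,0]]]'
python3 - <<'E'
from h import *
go([.5284,.3107,.135],85.4)
E
```

```text
time_s: 2.2
ee_pos: [0.5261, 0.309, 0.1967]
ee_rot: [-2.305, -2.13, 0.01]
wrist_force: [0.4, -0.8, -0.3]
grip_width: 0.0467
time_s: 2.4
ee_pos: [0.5309, 0.3096, 0.202]
ee_rot: [2.308, 2.13, 0.004]
wrist_force: [-1.1, -0.3, 0.7]
grip_width: 0.0463
shift [ 0.8 -2.7 67. ] tcp [0.5309 0.3096 0.202 ] yaw 85.4
turn [ 0.16 -0.08  0.  ]
```

```bash
python3 -m pendant '[[[0,-1,20,0,0,0,0],[0,-2,40,0,0,0,0],[0,-2,55,0,0,0,0],[0,-2,66,0,0,0,0],[0,-2,66,0,0,0,0]]]'
python3 -m pendant '[[[0,0,0,0,0,0,0],[0,0,0,0,0,0,0.4],[0,0,0,0,0,0,1],[0,0,0,0,0,0,1],[0,0,0,0,0,0,1]]]' 30
python3 -m pendant '[[[0,0,0,0,0,0,1],[0,0,0,0,0,0,1],[0,0,0,0,0,0,1],[0,0,0,0,0,0,1],[0,0,0,0,0,0,1]]]'
python3 - <<'E'
from h import *
go([.5284,.3107,.135],85.4)
E
```

```text
time_s: 2.9
ee_pos: [0.5281, 0.3088, 0.1334]
ee_rot: [-2.309, -2.129, 0.002]
wrist_force: [-0.7, -0.4, 0.1]
grip_width: 0.0468
time_s: 3.4
ee_pos: [0.5285, 0.309, 0.1343]
ee_rot: [2.31, 2.129, 0.001]
wrist_force: [1.4, 0.6, -0.1]
grip_width: 0.0194
time_s: 3.9
ee_pos: [0.5285, 0.309, 0.1342]
ee_rot: [2.31, 2.129, 0.001]
wrist_force: [-0.2, -0.0, 3.1]
grip_width: 0.0177
shift [ 1.7 -0.2 -0.8] tcp [0.5285 0.309  0.1342] yaw 85.35
turn [ 0.03 -0.02 -0.05]
```

The grip width is 17.7 mm on an 18 mm handle, so the pin is held. Lifting now.

```bash
python3 -m pendant '[[[0,0,-8,0,0,0,1],[0,0,-20,0,0,0,1],[0,0,-40,0,0,0,1],[0,0,-65,0,0,0,1],[0,0,-90,0,0,0,1]]]'
python3 -m pendant '[[[0,0,-30,0,0,0,1],[0,0,-60,0,0,0,1],[0,0,-66,0,0,0,1],[0,0,-66,0,0,0,1],[0,0,-66,0,0,0,1]]]'
python3 - <<'E'
from h import *
go([.502,-.2285,.29],85.4)
I,P=cloud('scene'); cv2.imwrite('pics/s2.png',cv2.resize(I[40:220,200:440],None,fx=3,fy=3))
E
```

```text
time_s: 4.4
ee_pos: [0.5282, 0.3088, 0.2254]
ee_rot: [-2.31, -2.129, 0.0]
wrist_force: [-0.1, 0.4, 0.2]
grip_width: 0.0171
time_s: 4.9
ee_pos: [0.5277, 0.3086, 0.2884]
ee_rot: [-2.309, -2.129, 0.003]
wrist_force: [-0.7, -0.2, -0.6]
grip_width: 0.0177
shift [-537.4   17.9   -1.1] tcp [0.5277 0.3086 0.2884] yaw 85.35
turn [-0.12  0.06 -0.05]
```

View pics/s2.png

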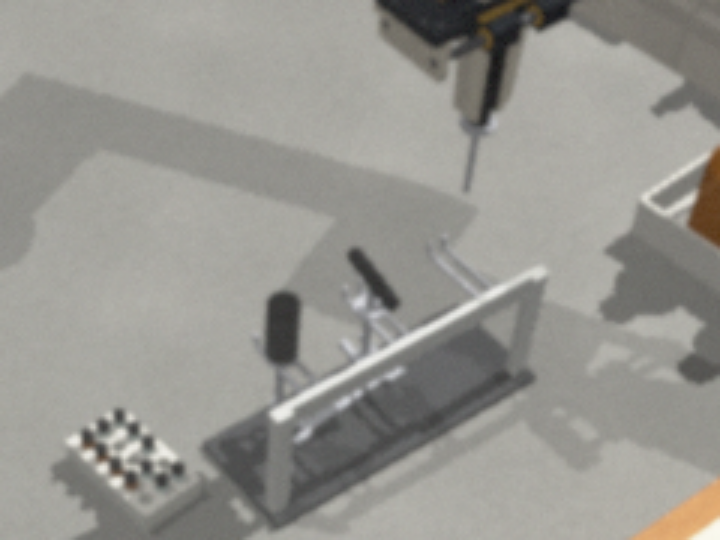

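The pin is gripped, upright and clear of the rail, and the nut driver and crowfoot are still hanging. Crossing to the box at this height.

```bash
python3 -m pendant '[[[-35,4,0,0,0,0,1],[-75,7,0,0,0,0,1],[-115,10,0,0,0,0,1],[-155,13,0,0,0,0,1],[-195,17,0,0,0,0,1]]]'
python3 -m pendant '[[[-40,4,0,0,0,0,1],[-80,7,0,0,0,0,1],[-120,10,0,0,0,0,1],[-160,13,0,0,0,0,1],[-200,17,0,0,0,0,1]]]'
python3 -m pendant '[[[-40,4,0,0,0,0,1],[-80,7,0,0,0,0,1],[-115,10,0,0,0,0,1],[-135,12,0,0,0,0,1],[-142,12,0,0,0,0,1]]]'
python3 -m pendant '[[[0,0,20,0,0,0,1],[0,0,40,0,0,0,1],[0,0,60,0,0,0,1],[0,0,60,0,0,0,1],[0,0,60,0,0,0,1]]]'
python3 - <<'E'
from h import *
go([.502,-.2285,.22],85.4)
I,P=cloud('wrist'); cv2.imwrite('pics/w3.png',I); np.save('w3.npy',P)
E
```

```text
time_s: 5.45
ee_pos: [0.5284, 0.1118, 0.288]
ee_rot: [-2.308, -2.128, 0.004]
wrist_force: [-0.1, 0.3, -0.5]
grip_width: 0.0175
time_s: 5.95
ee_pos: [0.5292, -0.0889, 0.2882]
ee_rot: [-2.308, -2.128, 0.002]
wrist_force: [0.5, 0.5, -1.7]
grip_width: 0.0174
time_s: 6.45
ee_pos: [0.5301, -0.2315, 0.2882]
ee_rot: [-2.31, -2.125, 0.001]
wrist_force: [0.2, 0.0, 0.0]
grip_width: 0.0173
time_s: 6.95
ee_pos: [0.5307, -0.2288, 0.2299]
ee_rot: [-2.308, -2.13, -0.0]
wrist_force: [-0.6, 0.2, -0.2]
grip_width: 0.0177
shift [ -2.  -28.6  10. ] tcp [ 0.5307 -0.2288  0.2299] yaw 85.42
turn [-0.05 -0.05  0.02]
```

View pics/w3.png

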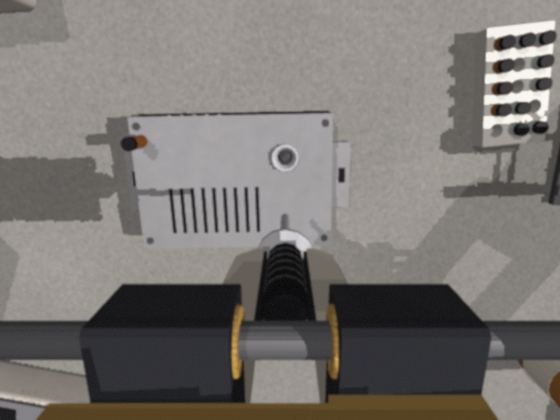

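The ring is at (286,157). The pin's collar is at (285,238), with the shaft tip near (284,217). I'll measure both from this view.

Run:
```python
from h import *
P=np.load('w3.npy'); I=cv2.imread('pics/w3.png')
v,u=np.mgrid[:420,:560]
m=(np.hypot(u-286,v-157)<20)&(P[...,2]>.0485)&(P[...,2]<.056); q=P[m]
print("ring",len(q),q.mean(0).round(4),[np.round(x,2) for x in cv2.minEnclosingCircle((q[:,:2]*1000).astype(np.float32))])
m=(np.hypot(u-286,v-157)<9)&(P[...,2]<.044); q=P[m]; print("well",len(q),q.mean(0).round(4),q.min(0).round(4))
m=(abs(u-284)<14)&(v>200)&(v<236)&(P[...,2]>.08); 
for r in range(206,238,3):
    k=m[r]; 
    if k.sum(): print(r,k.sum(),u[r][k].min(),u[r][k].max(),P[r][k].mean(0).round(4))
cv2.imwrite('pics/w3c.png',cv2.resize(I[130:260,220:350],None,fx=4,fy=4,interpolation=cv2.INTER_CUBIC))
```

```text
ring 286 [ 0.502  -0.2261  0.0506] [array([ 501.75, -224.75]), np.float64(13.66)]
well 181 [ 0.5034 -0.2261  0.0297] [ 0.4959 -0.233   0.0175]
215 7 281 288 [ 0.528  -0.2279  0.1529]
218 8 281 288 [ 0.5281 -0.2281  0.1596]
221 8 281 288 [ 0.528  -0.2281  0.1667]
224 10 280 289 [ 0.5285 -0.2282  0.1717]
227 10 280 289 [ 0.5284 -0.2282  0.1782]
230 26 272 297 [ 0.5167 -0.2272  0.2187]
233 27 271 297 [ 0.5178 -0.2276  0.22  ]
```

View pics/w3c.png

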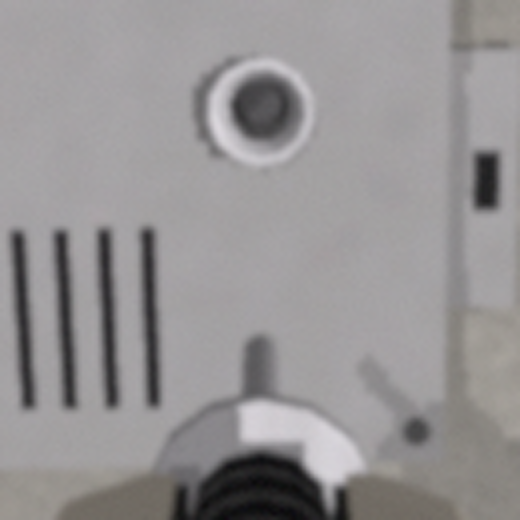

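```bash
python3 -m pendant '[[[0,-15,0,0,0,0,1],[0,-28.5,0,0,0,0,1],[0,-28.5,30,0,0,0,1],[0,-28.5,60,0,0,0,1],[0,-28.5,76,0,0,0,1]]]'
python3 -m pendant '[[[0,0,0,0,0,0,1],[0,0,0,0,0,0,1],[0,0,0,0,0,0,1]]]'
python3 - <<'E'
from h import *
go([.502,-.2261,.1349],85.4)
I,P=cloud('wrist'); cv2.imwrite('pics/w4c.png',cv2.resize(I[120:280,180:380],None,fx=3.5,fy=3.5,interpolation=cv2.INTER_CUBIC)); np.save('w4.npy',P)
v,u=np.mgrid[:420,:560]
d=np.hypot(P[...,0]-.502,P[...,1]+.2261)
m=(d<.016)&(P[...,2]>.049)&(P[...,2]<.0535); q=P[m]; print('ring',len(q),q.mean(0).round(4),q.min(0).round(4),q.max(0).round(4))
m=(d<.012)&(P[...,2]>.062)&(P[...,2]<.125)
for r in np.unique(v[m])[::3]:
    k=m[r]; print(r,k.sum(),u[r][k].min(),u[r][k].max(),P[r][k].mean(0).round(4))
E
```

```text
time_s: 7.5
ee_pos: [0.5021, -0.2272, 0.1534]
ee_rot: [-2.309, -2.13, -0.0]
wrist_force: [-0.3, -0.1, -0.8]
grip_width: 0.0175
time_s: 7.8
ee_pos: [0.5034, -0.2284, 0.1559]
ee_rot: [2.307, 2.128, 0.001]
wrist_force: [0.3, -0.3, -0.1]
grip_width: 0.0177
shift [ 2.2 -1.7 20.9] tcp [ 0.5034 -0.2284  0.1559] yaw 85.37
turn [ 0.17  0.1  -0.03]
ring 349 [ 0.5011 -0.2259  0.0508] [ 0.4894 -0.2385  0.049 ] [ 0.5135 -0.214   0.053 ]
213 4 283 286 [ 0.5007 -0.2279  0.0749]
216 8 281 288 [ 0.5009 -0.2279  0.0813]
219 8 281 288 [ 0.501  -0.2279  0.0882]
222 8 281 288 [ 0.5008 -0.2279  0.0952]
225 10 280 289 [ 0.5013 -0.2279  0.1001]
228 2 280 289 [ 0.5027 -0.228   0.1019]
```

View pics/w4c.png

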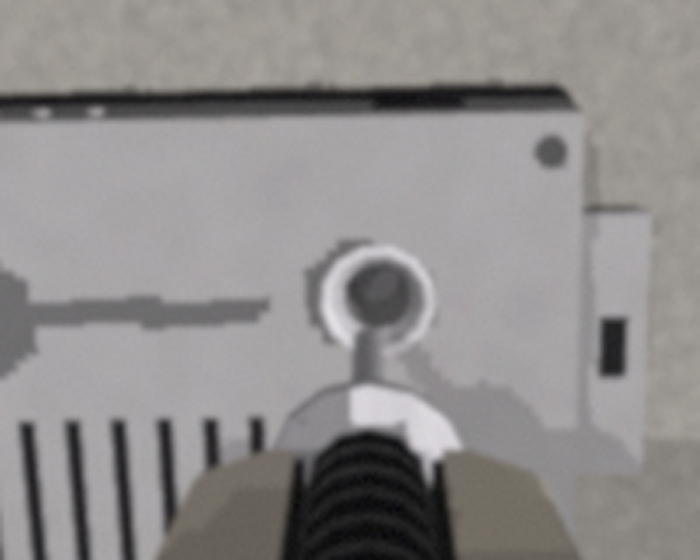

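Ring centre is about (0.5015, −0.2262) and the pin axis is about (0.5034, −0.2279), so I'll correct by ~2 mm and go down slowly into the opening.

```bash
python3 -m pendant '[[[1.5,-2,0,0,0,0,1],[1.5,-2,5,0,0,0,1],[1.5,-2,12,0,0,0,1],[1.5,-2,18,0,0,0,1],[1.5,-2,24,0,0,0,1]]]'
python3 -m pendant '[[[0,0,4,0,0,0,1],[0,0,8,0,0,0,1],[0,0,11,0,0,0,1],[0,0,11,0,0,0,1],[0,0,11,0,0,0,1]]]'
python3 -m pendant '[[[0,0,0,0,0,0,1],[0,0,0,0,0,0,1],[0,0,0,0,0,0,1],[0,0,0,0,0,0,1]]]'
python3 -c "
from h import *
go([.5015,-.2265,.1105],85.4); print(bot.get_state()['wrist_force'])"
```

```text
time_s: 8.35
ee_pos: [0.5002, -0.2259, 0.129]
ee_rot: [-2.309, -2.129, 0.0]
wrist_force: [-0.0, 0.3, -0.4]
grip_width: 0.0173
time_s: 8.85
ee_pos: [0.5005, -0.2262, 0.119]
ee_rot: [2.31, 2.13, -0.0]
wrist_force: [1.2, -0.7, -0.9]
grip_width: 0.0178
time_s: 9.25
ee_pos: [0.5004, -0.2261, 0.119]
ee_rot: [2.309, 2.129, 0.0]
wrist_force: [0.5, -0.3, -0.1]
grip_width: 0.0176
shift [-0.3  1.1  8.5] tcp [ 0.5004 -0.2261  0.119 ] yaw 85.35
turn [ 0.01  0.01 -0.05]
[ 0.49404239 -0.28905496 -0.14775246]
```

The tip is in the well with no contact force. Now going down about 1 mm at a time and watching the wrist force.

```bash
for i in 1; do :; done
python3 -m pendant '[[[0,1,2,0,0,0,1],[0,1,4,0,0,0,1],[0,1,4,0,0,0,1],[0,1,4,0,0,0,1]]]'
python3 -m pendant '[[[0,0,1,0,0,0,1],[0,0,1,0,0,0,1],[0,0,1,0,0,0,1]]]'
python3 -m pendant '[[[0,0,1,0,0,0,1],[0,0,1,0,0,0,1],[0,0,1,0,0,0,1]]]'
python3 -m pendant '[[[0,0,1,0,0,0,1],[0,0,1,0,0,0,1],[0,0,1,0,0,0,1]]]'
```

```text
time_s: 9.65
ee_pos: [0.5013, -0.2261, 0.1147]
ee_rot: [-2.309, -2.129, 0.0]
wrist_force: [-0.3, -0.6, -0.4]
grip_width: 0.0173
time_s: 9.95
ee_pos: [0.5015, -0.2263, 0.114]
ee_rot: [2.309, 2.129, 0.0]
wrist_force: [0.4, 0.5, 0.1]
grip_width: 0.0173
time_s: 10.25
ee_pos: [0.5015, -0.2263, 0.1131]
ee_rot: [2.309, 2.129, 0.0]
wrist_force: [1.2, 0.9, 2.0]
grip_width: 0.0178
time_s: 10.55
ee_pos: [0.5015, -0.2262, 0.112]
ee_rot: [2.309, 2.129, 0.0]
wrist_force: [-0.5, 0.1, 2.5]
grip_width: 0.0175
```

```bash
cat > f.py <<'E'
from h import *
import sys
E
python3 -m pendant '[[[0,0,1,0,0,0,1],[0,0,1,0,0,0,1],[0,0,1,0,0,0,1]]]'
python3 -m pendant '[[[0,0,1,0,0,0,1],[0,0,1,0,0,0,1],[0,0,1,0,0,0,1]]]'
python3 -m pendant '[[[0,0,0.5,0,0,0,1],[0,0,0.5,0,0,0,1],[0,0,0.5,0,0,0,1]]]'
for k in 1; do python3 -m pendant '[[[0,0,0.5,0,0,0,1],[0,0,0.5,0,0,0,1],[0,0,0.5,0,0,0,1]]]'; done
```

```text
time_s: 10.85
ee_pos: [0.5015, -0.2262, 0.111]
ee_rot: [2.309, 2.129, 0.0]
wrist_force: [0.5, -0.5, 3.4]
grip_width: 0.0175
time_s: 11.15
ee_pos: [0.5015, -0.2262, 0.11]
ee_rot: [2.309, 2.129, 0.0]
wrist_force: [0.3, 1.1, 3.2]
grip_width: 0.0177
time_s: 11.45
ee_pos: [0.5015, -0.2263, 0.1095]
ee_rot: [2.309, 2.129, 0.0]
wrist_force: [0.4, 0.4, 3.7]
grip_width: 0.0177
time_s: 11.75
ee_pos: [0.5015, -0.2262, 0.109]
ee_rot: [2.31, 2.129, -0.0]
wrist_force: [-0.9, 0.0, 4.7]
grip_width: 0.0174
```

```bash
python3 -m pendant '[[[0,0,0.5,0,0,0,1],[0,0,0.5,0,0,0,1],[0,0,0.5,0,0,0,1]]]'
python3 -m pendant '[[[0,0,0.5,0,0,0,1],[0,0,0.5,0,0,0,1],[0,0,0.5,0,0,0,1]]]'
python3 -m pendant '[[[0,0,0,0,0,0,1],[0,0,0,0,0,0,1],[0,0,0,0,0,0,1]]]'
```

```text
time_s: 12.05
ee_pos: [0.5015, -0.2262, 0.1086]
ee_rot: [2.309, 2.129, 0.0]
wrist_force: [-0.0, 0.3, 5.2]
grip_width: 0.0176
time_s: 12.35
ee_pos: [0.5016, -0.2263, 0.1085]
ee_rot: [2.309, 2.129, 0.0]
wrist_force: [0.4, -0.2, 7.6]
grip_width: 0.0176
time_s: 12.65
ee_pos: [0.5016, -0.2263, 0.1085]
ee_rot: [2.309, 2.129, 0.0]
wrist_force: [-0.1, 0.7, 7.7]
grip_width: 0.0172
```

The force rose from about 5 N to 7.7 N while z stopped changing. That is the hard stop, so the button is fully down. Holding for more than 3 s, then checking.

```bash
for i in 1 2 3 4 5 6 7; do python3 -m pendant '[[[0,0,0,0,0,0,1],[0,0,0,0,0,0,1],[0,0,0,0,0,0,1],[0,0,0,0,0,0,1],[0,0,0,0,0,0,1]]]' | tr '\n' ' '; echo; done
python3 - <<'E'
from h import *
I,P=cloud('scene'); J,Q=cloud('top')
cv2.imwrite('pics/fin.png',np.hstack([cv2.resize(I[80:320,90:400],(430,333)),cv2.resize(J[100:310,90:450],(370,216)) if 0 else cv2.copyMakeBorder(cv2.resize(J[100:310,90:450],(370,216)),0,117,0,0,0)]))
E
```

```text
time_s: 13.15 ee_pos: [0.5016, -0.2263, 0.1085] ee_rot: [2.309, 2.129, 0.0] wrist_force: [-0.6, 0.7, 6.6] grip_width: 0.0174 
time_s: 13.65 ee_pos: [0.5016, -0.2263, 0.1085] ee_rot: [2.309, 2.129, 0.0] wrist_force: [-1.4, 0.8, 7.7] grip_width: 0.0174 
time_s: 14.15 ee_pos: [0.5016, -0.2263, 0.1084] ee_rot: [2.309, 2.129, 0.0] wrist_force: [0.1, 0.1, 7.1] grip_width: 0.0174 
time_s: 14.65 ee_pos: [0.5016, -0.2263, 0.1084] ee_rot: [2.309, 2.129, 0.0] wrist_force: [-1.5, 1.1, 7.2] grip_width: 0.0177 
time_s: 15.15 ee_pos: [0.5016, -0.2263, 0.1085] ee_rot: [2.309, 2.129, 0.0] wrist_force: [-0.2, 0.6, 9.0] grip_width: 0.0171 
time_s: 15.65 ee_pos: [0.5016, -0.2263, 0.1084] ee_rot: [2.309, 2.129, 0.0] wrist_force: [-0.2, 0.4, 7.3] grip_width: 0.0174 
time_s: 16.15 ee_pos: [0.5016, -0.2263, 0.1084] ee_rot: [2.309, 2.129, 0.0] wrist_force: [-1.0, 0.8, 6.7] grip_width: 0.0179
```

View pics/fin.png

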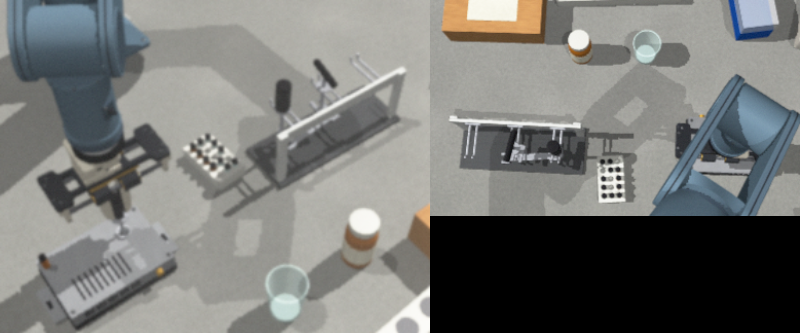

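The pin is in the ring (about 122,235 in the left panel). The nut driver, crowfoot, rack, vial, bottle and beaker are where they were, and the pin's hook is empty. Handing in.

```bash
python3 -c "
from bench import bot
print(bot.sign_off())"
```

```text
the job is handed in; nothing more can be done
None
```

I lifted the reset pin off its end hook, carried it to the interface box, lowered it through the opening and pressed the reset button. I handed the job in with the pin still gripped and the button still held down. The robot reports no verdict.

- **Button:** It started to move at a tool height of about 114 mm and reached its hard stop at 108.5 mm, which is the full 5 mm. I then held it there for about 3.8 s, with the upward wrist force between 6.6 and 9.0 N.
- **Grip and position:** The finger opening stayed between 17 and 18 mm on the 18 mm handle, so I saw no sign of slipping. The tool was within about 1 mm of the measured centre of the opening.
- **Surroundings:** In the last pictures, the nut driver and crowfoot still hang, and the vial, rack, bottle and beaker stand where they were. I judged this by eye and did not re-measure positions. I did not pick out the spanner separately in that picture, but nothing came near it.
- **Disagreements:** The cameras differed by up to about 5 mm in y on the opening's centre (the top and scene views disagreed with each other and with the wrist camera). I used the wrist camera, which saw both the pin and the ring. No check failed.

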